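Slide the pipette-tip box down the label reader's lane

TASK

Push the pipette-tip box into line with the lane of the label reader, then push it down the lane between the two guide rails until it sits square against the steel stop at the end, and leave it there. Neither the box nor the robot may touch either rail at any time; only push the box, never lift or tip it, and leave everything else where it stands.

Things in the scene. Friction and masses are not known exactly. Their poses are not given: they have to be found in the camera images.
- deck: grey flat plate fixed to the bench, 300 (x) by 560 mm (y), its top 8 mm above the bench. Origin: centre of its underside. +y points down the lane, away from the apron; x points across it, away from the robot; z up. The lane's centre line is x = 0, its clear width 116 mm. Open apron without rails from y = -280 mm to the rails' mouth at y = -59 mm. A seated box has its centre at y = +138 mm.
- lane_end (a point): middle of the foot of the steel stop's face that closes the lane, on the deck's top at x = 0, y = +200 mm of the deck's frame, axes as the deck's. The stop is 170 mm wide and 40 mm high; behind it stands the white reader housing, 240 mm wide and 120 mm high above the deck, from y = +213 to +279 mm.
- rail_near: aluminium guide rail on the robot's side of the lane, bar 10 mm wide (x), 258 mm long (y), 18 mm high above the deck's top. Origin: centre of its underside, at x = -63, y = +70 mm of the deck's frame. Not to be touched.
- rail_far: the same rail on the far side of the lane, at x = +63, y = +70 mm of the deck's frame. Not to be touched.
- tip_box: white closed pipette-tip box with a grey seam and two thin grey lines along its lid, 92 mm wide (its x), 124 mm long (its y) and 60 mm high, 0.25 to 0.5 kg. It stands loose on the deck's apron before the lane's mouth, mostly off its line and askew, its +y end towards the lane. Origin: centre of its underside; z up.
- jar: small capped glass jar, 40 mm across, 48 mm high, on the deck beside the near rail; loose, to be left alone
- dropper: small amber bottle, 32 mm across, 55 mm high, on the deck beside the far rail; loose, to be left alone
- reagent: glass bottle with cap, 64 mm across, 150 mm high, on the bench to the robot's left; loose, to be left alone
- beaker: open glass beaker, 66 mm across, 85 mm high, on the bench to the robot's left; loose, to be left alone
- small_box: cardboard carton 110 x 75 x 42 mm, on the bench to the robot's right; loose, to be left alone
- screwdriver: screwdriver lying on the bench beyond the deck; loose, to be left alone
- tray: empty open plastic tray 100 x 140 x 30 mm, on the bench to the robot's left; loose, to be left alone
Things that resemble listed ones, but are neither listed nor needed, are in the scene too. What is shaped like the tip_box but turquoise or yellow is not meant.

How it is judged:
On the way:
1. the box's front half is in the lane, between the rails (y of tip_box in the frame of deck above -0.05 m and x of tip_box in the frame of deck between -0.02 and 0.02 m), for 0.02 s.
At the end, for the whole second after the job is handed in: The tip box stands flat on the deck in the lane, within 5 mm of the end stop, its centre within 12 mm of the lane's centre line, square to the lane within 0.08 rad, at rest (y of tip_box in the frame of deck above 0.133 m and x of tip_box in the frame of deck between -0.012 and 0.012 m and angle between the y axis of tip_box and the y axis of deck, either way round below 0.08 rad and angle between tip_box's own z axis and vertical below 0.05 rad and z of tip_box in the frame of deck below 0.013 m and linear speed of tip_box below 0.01 m/s); the robot touches nothing.
It fails at once if the box touches a rail (contact force between tip_box and rail_near above 0.2 N or contact force between tip_box and rail_far above 0.2 N).
It fails at once if the robot touches a rail (contact force between any of the arm, the fingers and rail_near above 0.2 N or contact force between any of the arm, the fingers and rail_far above 0.2 N).
It fails at once if the box is lifted off the deck or tipped (z of tip_box in the frame of deck above 0.018 m or angle between tip_box's own z axis and vertical above 0.15 rad).
It fails at once if another thing is moved by more than 15 mm or lifted (distance of any of jar, dropper, reagent, beaker, small_box, screwdriver, tray from where it was at the start of the episode above 0.015 m).
It also fails if it takes over 69 s, if anything falls off the work surface, if the arm or the gripper's body presses on something with over 40 N, if the wrist force passes 120 N, or if a joint passes its speed limit or range.

ROBOT

A 7-joint arm with a two-finger parallel gripper is mounted at the origin on the work surface. World frame = base frame: x ahead of the robot, y to its left, z up, the work surface at z = 0. Lengths are in m, angles in rad, forces in N, time in s.
With the tool pointing down it reaches from about 0.4 to 0.85 m from the base axis. Payload 10.4 kg.
Tool frame: the origin (TCP) lies midway between the tips of the shut fingers; the grasp point (between the pads) lies 19 mm behind it; z points along the fingers, y is the direction in which the jaws open and shut (so a half turn about z gives the same grasp; the last joint's range is limited). The gripper opens to 85 mm and grips with 20 to 120 N. Pads are 22 mm wide; open, the fingers measure 114 mm over their backs; the gripper's body (76 mm by 85 mm) begins 54 mm behind the grasp point. The pads swing forward as they close: fully open they stand 13 mm farther back than shut.
Start: joints at [-1.258, 0.332, -0.065, 1.46, 0.022, 1.35, -0.088], TCP at [0.206, 0.59, 0.231] pointing down, gripper open.
Joint ranges: [-2.6, 2.6], [-0.5, 2.12], [-1.47, 1.34], [0.16, 2.42], [-1.27, 4.41], [0.06, 2.06], [-2.6, 2.6]. Speed limits (rad/s): [2.22, 2.22, 2.79, 2.79, 3.14, 3.14, 3.14].

INTERFACE

Orientations are given as a unit quaternion [x, y, z, w].
In Python, from workcell import manip, viewer gives the robot as it stands.
- The arm moves only by the tool move_arm, never from a script. Its argument "deltas" is a list of rows, each a list of 7 numbers: the shift along the tool's x, y, z in m, then the turn, a rotation vector about the tool's x, y, z in degrees, then the opening, from -1 (shut) to 1 (fully open). In form: [[dx, dy, dz, wx, wy, wz, gripper], ...]. A call has 1 to 10 rows; each row shifts and turns the commanded pose from where the row before left it, along the tool's axes as they then stand; what a row does not reach is not made up. A row lasts 1/8 s, in which the tool goes at most 62.5 mm and 10.7 degrees, less where a joint would pass 70% of its speed; a pose out of reach is approached as far as the arm can. A call with a gripper value outside its range is refused whole. The fingers move at their own pace and stop on an object; "force" is the grip in N (left out, the last holds). Time passes only in rows, so rows that do not move let the fingers close. It gives the time, the measured TCP pose, the force and the opening at its end, in the units of the state.
- manip.get_obs(): the state, without advancing time (a new reading comes with each control period).
- viewer.camera(name): name is "side" or "top" or "wrist"; returns (picture, depth): 420x560x3 uint8, red, green, blue; 420x560 float32, m along the optical axis (not along the pixel's ray), 0 where there is no reading.
- viewer.calibration(name): a dict with "fx", "fy", "cx", "cy" (pixels), "dist" ([k1, k2, p1, p2, k3] as OpenCV has them; the pictures are not rectified), "R" (3x3) and "t" (3): a world point X has camera coordinates R X + t; the wrist camera has in their place "T_tool_cam" (4x4, takes a point from camera to tool coordinates, whose origin is the TCP and whose axes are the flange's). Camera axes: x right, y down, z forward; pixel columns grow to the right and rows downward; lengths in m; the calibration is good to about 2 mm. A picture is of the moment at which its call begins: read the wrist's pose just before it. calibration takes no time and is no camera call.
- manip.hand_in(): hands the job in, once; it reports no verdict.
The state is a dict: "clock": time; "joint_pos": joint angles; "joint_velocities": joint speeds; "tau": joint torques, N m; "position": TCP position; "ee_rot": TCP orientation; "ft_force": force on the tool from outside, world axes, zero at the start; "torque": the same for the moment, N m; "grip_width": opening from 0.0 (shut) to 1.0 (fully open).
Only numpy, scipy, OpenCV 4.12 (cv2) and the standard library are available. Lean on these libraries where they do the work, as an engineer would, in place of code of your own. Each camera call takes 0.05 s, during which the arm holds its last target.

## Working session

There is one attempt and no reset: what is moved stays moved. The work goes in short steps, Python scripts to look and compute and a tool call to move; the robot and the scene stay as the last step left them, time stands still between calls to the robot, and variables do not carry over. Pictures are saved under pics/ and viewed, and the job is handed in when it is done.

Besides the shell and the picture viewer there is one more tool, called after ">>>" as a command line: name --pt "numbers of a row" for each row, then --argument value for the rest. move_arm: Moves the arm, as the interface text tells. Its arguments: {"type":"object","properties":{"deltas":{"type":"array"},"force":{"type":"number"}},"required":["deltas"]}

```bash
ls; mkdir -p pics
cat > h.py <<'E'
import numpy as np, cv2
from workcell import manip, viewer
def save(n,p): cv2.imwrite('pics/'+n+'.png', cv2.cvtColor(p,cv2.COLOR_RGB2BGR))
E
python3 - <<'E'
from h import *
for n in ['top','side']:
    p,d=viewer.camera(n); save(n+'0',p); np.save(n+'0d.npy',d); np.save(n+'0p.npy',p)
    c=viewer.calibration(n); print(n,{k:np.round(np.array(v),4).tolist() for k,v in c.items()})
    print('cam centre',-np.array(c['R']).T@np.array(c['t']))
print({k:np.round(np.array(v),4).tolist() for k,v in viewer.calibration('wrist').items()})
print(manip.get_obs())
E
```

```text
pics
top {'fx': 456.3131, 'fy': 456.3131, 'cx': 287.5411, 'cy': 210.1184, 'dist': [-0.0562, 0.0, 0.0, 0.0, 0.0], 'R': [[-0.0181, -0.9998, 0.0056], [-0.9795, 0.0166, -0.2006], [0.2004, -0.0092, -0.9797]], 't': [-0.0045, 0.5668, 1.5014]}
cam centre [ 2.54195673e-01 -1.29441800e-04  1.58458832e+00]
side {'fx': 408.1313, 'fy': 408.1313, 'cx': 279.3843, 'cy': 207.6273, 'dist': [-0.0791, 0.0, 0.0, 0.0, 0.0], 'R': [[0.7761, -0.6304, -0.0147], [-0.4826, -0.5788, -0.6574], [0.4059, 0.5173, -0.7534]], 't': [-0.4596, 0.315, 0.9459]}
cam centre [ 0.12476958 -0.59673549  0.91295768]
{'fx': 335.4888, 'fy': 335.4888, 'cx': 281.0875, 'cy': 212.7531, 'dist': [0.0254, 0.0, 0.0, 0.0, 0.0], 'T_tool_cam': [[-0.0004, -0.9649, -0.2626, 0.0663], [1.0, -0.0004, 0.0001, -0.0014], [-0.0002, -0.2626, 0.9649, -0.1424], [0.0, 0.0, 0.0, 1.0]]}
{'clock': 0.1, 'joint_pos': array([-1.25760627,  0.33276381, -0.06467958,  1.46086302,  0.0215908 ,
        1.34994414, -0.08852897]), 'joint_velocities': array([-0.00096071, -0.002019  ,  0.00046642, -0.00148023, -0.00190999,
        0.00046056,  0.00089813]), 'tau': array([ 1.07932687e-03, -6.26736975e+01,  4.89047414e-02, -3.92428958e+01,
        1.63405604e-02,  6.81926365e-03,  5.73356829e-05]), 'position': array([0.20584378, 0.5897564 , 0.23062076]), 'ee_rot': array([ 1.67122579e-01,  9.85935917e-01, -6.36937457e-04, -7.80658490e-05]), 'ft_force': array([-0.27429561, -0.1684324 ,  0.11476692]), 'torque': array([ 0.04399566,  0.00320358, -0.02181462]), 'grip_width': 1.0008809917812955}
```

View pics/top0.png

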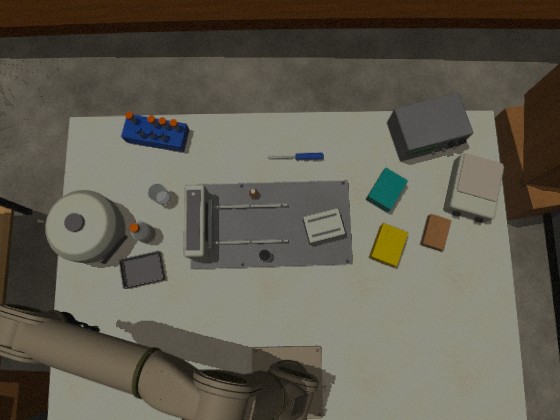

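View pics/side0.png

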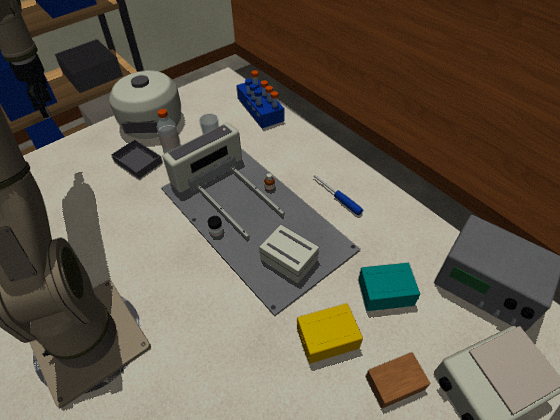

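The top view shows the deck (≈192–352, 182–268), its rails at rows ≈206 and 242, the white box at ≈(324,226) askew, the jar at (265,256) and the dropper at (253,193). Next I measure in enlarged crops.

```bash
cat >> h.py <<'E'
def ray(c,uv):
    K=np.array([[c['fx'],0,c['cx']],[0,c['fy'],c['cy']],[0,0,1]]);
    q=cv2.undistortPoints(np.array(uv,float).reshape(-1,1,2),K,np.array(c['dist'])).reshape(-1,2)
    R=np.array(c['R']);t=np.array(c['t']); o=-R.T@t
    return o,np.c_[q,np.ones(len(q))]@R
def onplane(c,uv,z):
    o,v=ray(c,uv); s=(z-o[2])/v[:,2]; return o+s[:,None]*v
def proj(c,X):
    K=np.array([[c['fx'],0,c['cx']],[0,c['fy'],c['cy']],[0,0,1]])
    r,_=cv2.Rodrigues(np.array(c['R'])); return cv2.projectPoints(np.array(X,float).reshape(-1,1,3),r,np.array(c['t']),K,np.array(c['dist']))[0].reshape(-1,2)
def fromdepth(c,uv,d):
    o,v=ray(c,uv); return o+v*np.array(d)[:,None]
E
python3 - <<'E'
from h import *
p=np.load('top0p.npy');c=p[170:280,180:370];save('t0crop',cv2.resize(c,None,fx=4,fy=4,interpolation=cv2.INTER_CUBIC))
p=np.load('side0p.npy');c=p[120:320,155:365];save('s0crop',cv2.resize(c,None,fx=3,fy=3,interpolation=cv2.INTER_CUBIC)[:600])
c=viewer.calibration('top');d=np.load('top0d.npy')
for uv in [(300,225),(270,226),(340,195),(324,218),(322,226),(326,236),(240,206.5),(240,242),(200,250),(360,225),(265,256),(253,190)]:
    print(uv,np.round(fromdepth(c,[uv],[d[int(uv[1]),int(uv[0])]]),4))
E
```

```text
(300, 225) [[ 0.5239 -0.0578  0.0017]]
(270, 226) [[0.5202 0.0474 0.0131]]
(340, 195) [[ 0.6298 -0.2031  0.0023]]
(324, 218) [[ 0.5357 -0.1374  0.0652]]
(322, 226) [[ 0.5087 -0.1299  0.0633]]
(326, 236) [[ 0.4737 -0.1418  0.0677]]
(240, 206.5) [[0.5893 0.1513 0.0239]]
(240, 242) [[0.4626 0.1498 0.0363]]
(200, 250) [[0.4265 0.2691 0.1284]]
(360, 225) [[ 0.5201 -0.2694  0.002 ]]
(265, 256) [[0.4119 0.0642 0.0496]]
(253, 190) [[0.638  0.103  0.0633]]
```

View pics/t0crop.png

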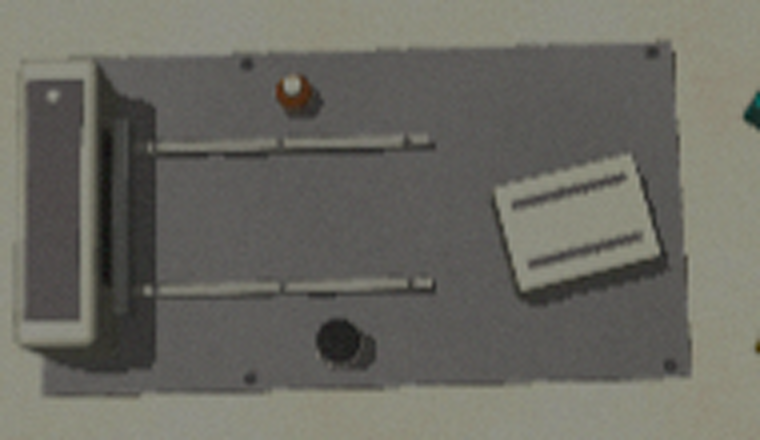

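View pics/s0crop.png

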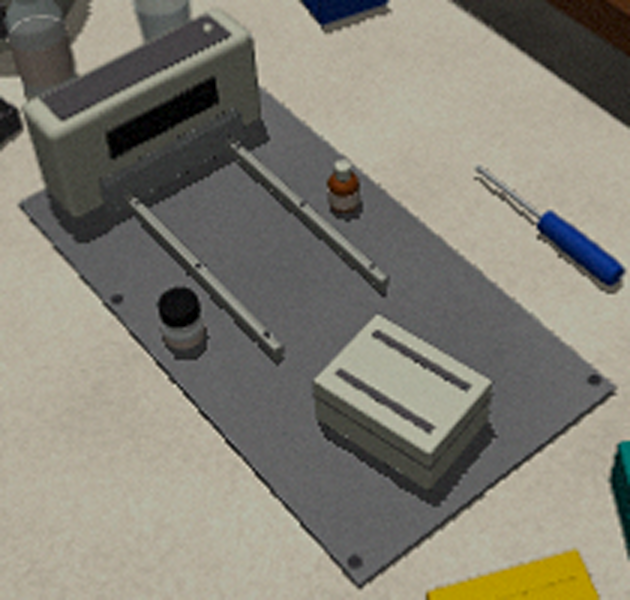

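```bash
cat >> h.py <<'E'
def boxtop(name,p,c,roi,thr=120,z=0.068):
    u0,u1,v0,v1=roi
    g=cv2.resize(p[v0:v1,u0:u1],None,fx=4,fy=4,interpolation=cv2.INTER_CUBIC).min(axis=2)
    m=(g>thr).astype(np.uint8); cs,_=cv2.findContours(m,cv2.RETR_EXTERNAL,cv2.CHAIN_APPROX_NONE)
    k=max(cs,key=cv2.contourArea).reshape(-1,2); uv=(k+0.5)/4-0.5+[u0,v0]
    X=onplane(c,uv,z); r=cv2.minAreaRect((X[:,:2]*1000).astype(np.float32)); return uv,X,r
E
python3 - <<'E'
from h import *
for n,roi in [('top',(298,352,200,252)),('side',(255,325,220,290))]:
    p=np.load(n+'0p.npy');c=viewer.calibration(n)
    for thr in (90,110,130,150):
        uv,X,r=boxtop(n,p,c,roi,thr); print(n,thr,r)
# rails top view
p=np.load('top0p.npy');c=viewer.calibration('top')
for nm,(u0,u1,v0,v1) in dict(far=(217,291,200,211),near=(216,291,236,247)).items():
    g=cv2.resize(p[v0:v1,u0:u1],None,fx=4,fy=4,interpolation=cv2.INTER_CUBIC).min(axis=2)
    for thr in (105,120):
        ys,xs=np.nonzero(g>thr); uv=np.c_[(xs+.5)/4-.5+u0,(ys+.5)/4-.5+v0]
        X=onplane(c,uv,0.026); 
        print(nm,thr,len(xs),cv2.minAreaRect((X[:,:2]*1000).astype(np.float32)), 'line',cv2.fitLine(X[:,:2].astype(np.float32),cv2.DIST_L2,0,.01,.01).ravel())
# deck corners by hand from crop
uv=np.array([[668,42],[690,375],[43,395],[248,63],[652,51],[250,378],[670,366]])/4+[180,170]-.5
print(np.round(onplane(c,uv,0.008),4))
cs=viewer.calibration('side')
uvs=np.array([[613,388],[360,585],[22,205],[0,0],[595,379],[117,299],[355,561],[386,290],[282,357]])/3+[155,120]-.5
print(np.round(onplane(cs,uvs,0.008),4))
print('rail mouth side', np.round(onplane(cs,np.array([[373,282],[385,275],[270,350],[283,342],[133,197],[233,143]])/3+[155,120]-.5,0.026),4))
E
```

```text
top 90 ((512.8881225585938, -135.25537109375), (94.43392181396484, 123.89762115478516), 13.020689010620117)
top 110 ((512.7572021484375, -135.0078125), (90.21615600585938, 121.66969299316406), 13.427163124084473)
top 130 ((520.1256713867188, -74.45372009277344), (12.427836418151855, 2.757737159729004), 15.015042304992676)Traceback (most recent call last):
  File "<stdin>", line 5, in <module>
  File "h.py", line 20, in boxtop
    k=max(cs,key=cv2.contourArea).reshape(-1,2); uv=(k+0.5)/4-0.5+[u0,v0]
      ~~~^^^^^^^^^^^^^^^^^^^^^^^^
ValueError: max() iterable argument is empty
```

Run:
```python
from h import *
for n,roi,ths in [('top',(298,352,200,252),(85,90,100,110)),('side',(255,325,220,290),(90,110,130,150))]:
    p=np.load(n+'0p.npy');c=viewer.calibration(n)
    for thr in ths:
        uv,X,r=boxtop(n,p,c,roi,thr); print(n,thr,r)
# rails top view
p=np.load('top0p.npy');c=viewer.calibration('top')
for nm,(u0,u1,v0,v1) in dict(far=(217,291,200,211),near=(216,291,236,247)).items():
    g=cv2.resize(p[v0:v1,u0:u1],None,fx=4,fy=4,interpolation=cv2.INTER_CUBIC).min(axis=2)
    for thr in (90,100):
        ys,xs=np.nonzero(g>thr); uv=np.c_[(xs+.5)/4-.5+u0,(ys+.5)/4-.5+v0]
        X=onplane(c,uv,0.026); 
        print(nm,thr,len(xs),cv2.minAreaRect((X[:,:2]*1000).astype(np.float32)), 'line',cv2.fitLine(X[:,:2].astype(np.float32),cv2.DIST_L2,0,.01,.01).ravel())
# deck corners by hand from crop
uv=np.array([[668,42],[690,375],[43,395],[248,63],[652,51],[250,378],[670,366]])/4+[180,170]-.5
print(np.round(onplane(c,uv,0.008),4))
cs=viewer.calibration('side')
uvs=np.array([[613,388],[360,585],[22,205],[0,0],[595,379],[117,299],[355,561],[386,290],[282,357]])/3+[155,120]-.5
print(np.round(onplane(cs,uvs,0.008),4))
print('rail mouth side', np.round(onplane(cs,np.array([[373,282],[385,275],[270,350],[283,342],[133,197],[233,143]])/3+[155,120]-.5,0.026),4))
```

```text
top 85 ((501.50518798828125, -119.29427337646484), (151.53240966796875, 165.0706329345703), 7.471972942352295)
top 90 ((512.8881225585938, -135.25537109375), (94.43392181396484, 123.89762115478516), 13.020689010620117)
top 100 ((512.5831909179688, -135.18630981445312), (92.09800720214844, 122.39029693603516), 13.297466278076172)
top 110 ((512.7572021484375, -135.0078125), (90.21615600585938, 121.66969299316406), 13.427163124084473)
side 90 ((505.9932861328125, -148.45343017578125), (212.04966735839844, 186.87184143066406), 50.23771286010742)
side 110 ((515.7378540039062, -132.795654296875), (91.55168914794922, 123.07587432861328), 13.519927024841309)
side 130 ((515.5484619140625, -132.9630889892578), (89.92762756347656, 121.50508117675781), 13.509187698364258)
side 150 ((515.5283813476562, -133.0421600341797), (88.3604736328125, 119.75881958007812), 13.663379669189453)
far 90 3615 ((593.4295043945312, 105.68380737304688), (254.27952575683594, 38.45048522949219), 89.02062225341797) line [0.01931686 0.99981344 0.5942737  0.11359582]
far 100 1849 ((593.1243896484375, 110.86397552490234)
[... 380 characters left out ...]
3129882812), 0.7135770320892334) line [ 0.01428575 -0.99989796  0.46649423  0.11040035]
[[ 0.6833 -0.228   0.008 ]
 [ 0.3857 -0.2341  0.008 ]
 [ 0.3781  0.3239  0.008 ]
 [ 0.6701  0.1477  0.008 ]
 [ 0.6752 -0.2133  0.008 ]
 [ 0.3899  0.1455  0.008 ]
 [ 0.3938 -0.2171  0.008 ]]
[[ 0.6841 -0.2278  0.008 ]
 [ 0.388  -0.2328  0.008 ]
 [ 0.3827  0.3225  0.008 ]
 [ 0.53    0.6574  0.008 ]
 [ 0.6788 -0.2104  0.008 ]
 [ 0.3934  0.1494  0.008 ]
 [ 0.3982 -0.2136  0.008 ]
 [ 0.6    -0.0078  0.008 ]
 [ 0.4752 -0.0086  0.008 ]]
rail mouth side [[ 0.5874 -0.004   0.026 ]
 [ 0.6017 -0.0045  0.026 ]
 [ 0.4645 -0.007   0.026 ]
 [ 0.479  -0.0071  0.026 ]
 [ 0.471   0.2404  0.026 ]
 [ 0.5949  0.2404  0.026 ]]
```

>>> move_arm --pt "0 0 -0.015 0 0 -10 0.4" --pt "0 0 -0.015 0 0 -10 0.4" --pt "-0.027 -0.036 0 0 0 0 0.4" --pt "-0.027 -0.036 0 0 0 0 0.4" --pt "-0.027 -0.036 0 0 0 0 0.4" --pt "-0.027 -0.036 0 0 0 0 0.4" --pt "-0.027 -0.036 0 0 0 0 0.4" --pt "-0.027 -0.036 0 0 0 0 0.4" --pt "-0.027 -0.036 0 0 0 0 0.4" --pt "-0.027 -0.036 0 0 0 0 0.4"

```text
clock: 1.35
position: [0.4264, 0.3036, 0.2611]
ee_rot: [-0.007, 1.0, -0.0, -0.0]
ft_force: [0.6, 0.2, -0.4]
grip_width: 0.702
```

>>> move_arm --pt "0 -0.045 0 0 0 0 0.4" --pt "0 -0.045 0 0 0 0 0.4" --pt "0 -0.045 0 0 0 0 0.4" --pt "0 -0.045 0 0 0 0 0.4" --pt "0 -0.045 0 0 0 0 0.4" --pt "0 -0.045 0 0 0 0 0.4" --pt "0 -0.045 0 0 0 0 0.4" --pt "0 -0.045 0 0 0 0 0.4" --pt "0.01 -0.045 0 0 0 0 0.4" --pt "0.004 -0.025 0 0 0 0 0.4"

```text
clock: 2.6
position: [0.4166, -0.1274, 0.2611]
ee_rot: [-0.005, 1.0, 0.0, -0.0]
ft_force: [0.6, 0.1, 0.7]
grip_width: 0.699
```

Run:
```python
from h import *
o=manip.get_obs(); print(o['clock'],o['position'],o['ee_rot'],np.round(o['joint_pos'],3))
p,d=viewer.camera('wrist'); save('w1',p)
p,d=viewer.camera('top'); save('t1',p)
```

```text
2.6 [ 0.41657869 -0.12742106  0.26114659] [-5.33428631e-03  9.99985754e-01  1.76057001e-04 -8.13726572e-05] [-0.438 -0.167  0.572  1.906  0.092  1.378  1.691]
```

View pics/w1.png

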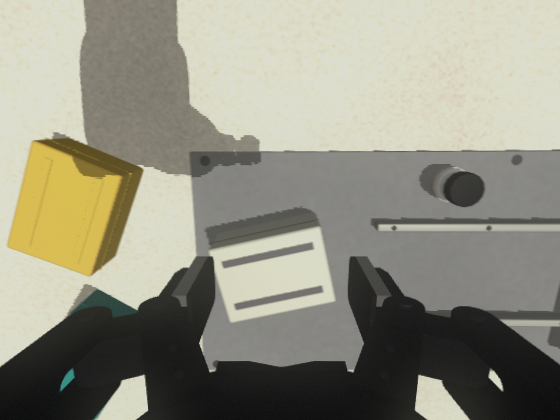

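View pics/t1.png

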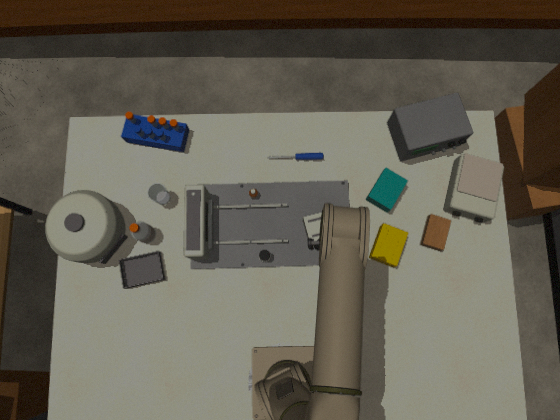

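The wrist view shows the box lid (≈210–335, 227–322), the near rail (≈372–560, row 228), and the jar clear at (463,188). I'll cross-check the box and near rail from this view.

```bash
cat >> h.py <<'E'
from scipy.spatial.transform import Rotation as Ro
def wcal(o):
    c=dict(viewer.calibration('wrist')); T=np.array(c['T_tool_cam'])
    W=np.eye(4); W[:3,:3]=Ro.from_quat(o['ee_rot']).as_matrix(); W[:3,3]=o['position']
    M=np.linalg.inv(W@T); c['R']=M[:3,:3]; c['t']=M[:3,3]; return c
def shoot(n):
    o=manip.get_obs(); p,d=viewer.camera('wrist'); save(n,p); np.savez(n+'.npz',p=p,d=d); return o,wcal(o),p,d
DO=np.array([0.5307,0.048]); DY=0.0135
def deck(xy):
    v=(np.asarray(xy)[...,:2]-DO); c,s=np.cos(DY),np.sin(DY); return np.stack([v[...,0]*c+v[...,1]*s,-v[...,0]*s+v[...,1]*c],-1)
E
python3 - <<'E'
from h import *
o=manip.get_obs(); p=cv2.cvtColor(cv2.imread('pics/w1.png'),cv2.COLOR_BGR2RGB); c=wcal(o)
for thr in (130,150):
    uv,X,r=boxtop('w',p,c,(207,345,205,330),thr); print(r, deck(np.array(r[0])/1000))
uv=[[375,221],[375,233],[558,221],[558,233],[191,153],[204,160],[516,159]]
print('rail',np.round(onplane(c,np.array(uv[:4])-.0,0.026),4)); X=onplane(c,uv[4:],0.008); print('deck',X,deck(X))
print(deck(onplane(c,np.array(uv[:4]),0.026)))
E
```

```text
((515.1876831054688, -137.6345977783203), (130.2656707763672, 156.89764404296875), 3.228696823120117) [-0.01801689 -0.18540827]
((513.0811767578125, -137.1389923095703), (90.19896697998047, 122.36589813232422), 13.352241516113281) [-0.02011652 -0.18488427]
rail [[ 0.4618 -0.0186  0.026 ]
 [ 0.4766 -0.0174  0.026 ]
 [ 0.4599  0.1913  0.026 ]
 [ 0.4745  0.1945  0.026 ]]
deck [[ 0.38645378 -0.23402903  0.008     ]
 [ 0.39437975 -0.21939548  0.008     ]
 [ 0.39086293  0.14263622  0.008     ]] [[-0.14804035 -0.28005607]
 [-0.13991756 -0.26553085]
 [-0.13854678  0.09651534]]
[[-0.06980119 -0.06564402]
 [-0.05497516 -0.06463987]
 [-0.06884084  0.1442451 ]
 [-0.05421912  0.14726446]]
```

>>> move_arm --pt "0.004 -0.005 0.03 0 0 0 0.4" --pt "0 -0.005 0.04 0 0 0 0.4" --pt "0 0 0.04 0 0 0 0.4" --pt "0 0 0.04 0 0 0 0.4" --pt "0 0 0.04 0 0 0 0.4" --pt "0 0 0.025 0 0 0 0.4" --pt "0 0 0.012 0 0 0 0.4" --pt "0 0 0 0 0 0 0.4"

```text
clock: 3.7
position: [0.4134, -0.1348, 0.034]
ee_rot: [-0.007, 1.0, 0.0, -0.001]
ft_force: [0.3, -1.7, -0.2]
grip_width: 0.701
```

Run:
```python
from h import *
o,c,p,d=shoot('w2'); print(o['position'],o['ft_force'])
p,d=viewer.camera('side'); save('s2',cv2.resize(p[190:330,180:380],None,fx=4,fy=4,interpolation=cv2.INTER_CUBIC))
```

```text
[ 0.41336606 -0.13480112  0.03402353] [ 0.31881847 -1.65114725 -0.16001216]
```

View pics/s2.png

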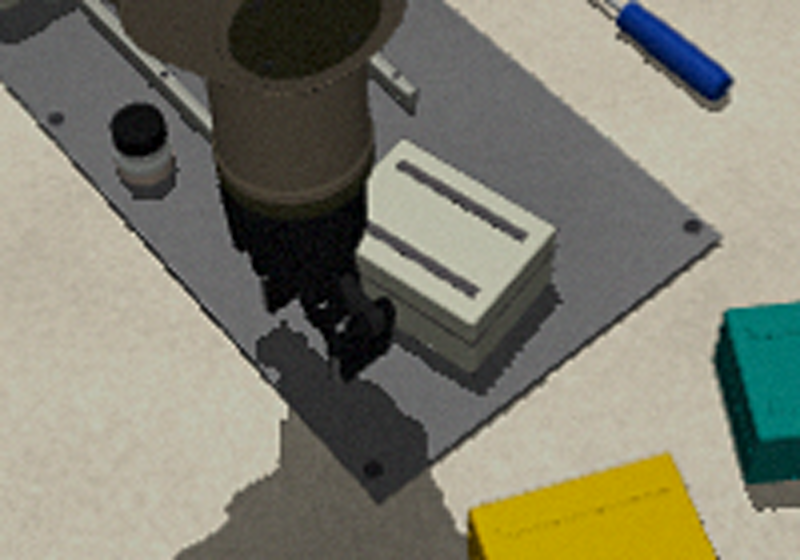

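View pics/w2.png

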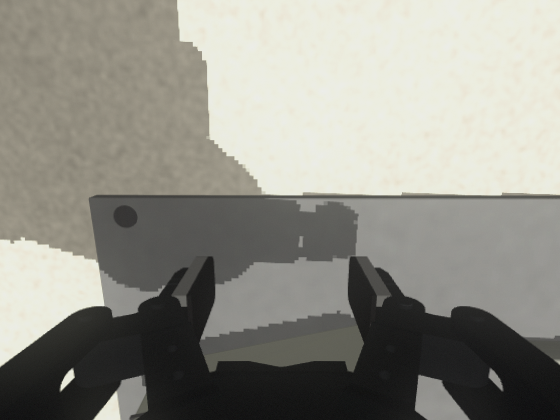

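>>> move_arm --pt "-0.01 0 0 0 0 0 0.4" --pt "-0.01 0 0 0 0 0 0.4" --pt "-0.006 0 0 0 0 0 0.4" --pt "-0.006 0 0 0 0 0 0.4" --pt "-0.006 0 0 0 0 0 0.4" --pt "-0.006 0 0 0 0 0 0.4" --pt "-0.004 0 0 0 0 0 0.4" --pt "-0.004 0 0 0 0 0 0.4" --pt "0 0 0 0 0 0 0.4"

```text
clock: 4.92
position: [0.4661, -0.1346, 0.0344]
ee_rot: [-0.007, 1.0, -0.0, 0.0]
ft_force: [-0.8, -0.5, 0.1]
grip_width: 0.705
```

Run:
```python
from h import *
p,d=viewer.camera('side'); save('s3',cv2.resize(p[190:330,180:380],None,fx=4,fy=4,interpolation=cv2.INTER_CUBIC)); np.save('s3.npy',p)
```

```text
(no output)
```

View pics/s3.png

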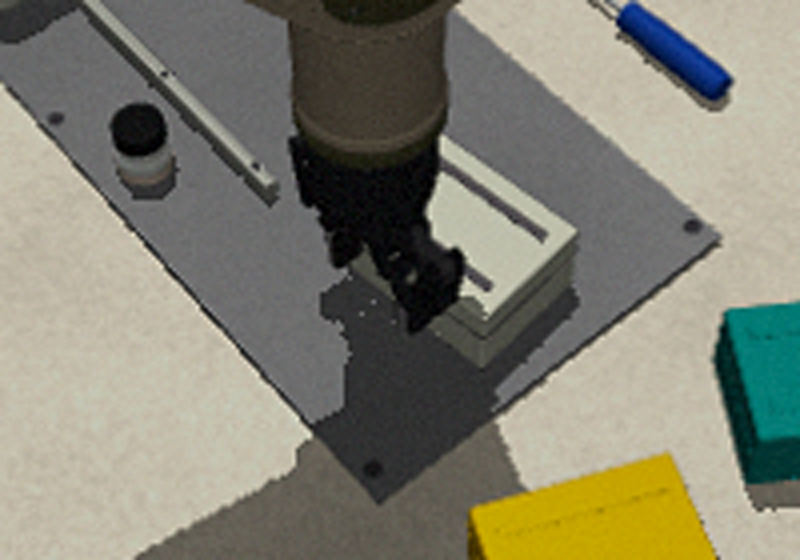

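Run:
```python
from h import *
c=viewer.calibration('side')
X=onplane(c,np.array([[577,232],[487,321],[440,133]])/4+[180,190]-.375,0.068); print(X,deck(X)); v=deck(X)[0]-deck(X)[1]; print(np.hypot(*v),np.degrees(np.arctan2(v[1],v[0])))
v=deck(X)[0]-deck(X)[2]; print(np.degrees(np.arctan2(-v[0],-v[1])))
```

```text
[[ 0.58174784 -0.19295036  0.068     ]
 [ 0.49453107 -0.20641825  0.068     ]
 [ 0.56693882 -0.07581548  0.068     ]] [[ 0.04779045 -0.24161753]
 [-0.03960017 -0.2539068 ]
 [ 0.03456406 -0.1242934 ]]
0.0882504813719233 8.00470556594974
-6.432016011881671
```

>>> move_arm --pt "-0.004 0 0 0 0 0 0.4" --pt "-0.004 0 0 0 0 0 0.4" --pt "-0.002 0 0 0 0 0 0.4" --pt "0 0 0 0 0 0 0.4"

```text
clock: 5.48
position: [0.4759, -0.1345, 0.0343]
ee_rot: [-0.007, 1.0, -0.0, 0.0]
ft_force: [-0.0, 0.3, -0.5]
grip_width: 0.7
```

Run:
```python
from h import *
p,d=viewer.camera('side'); save('s4',cv2.resize(p[190:330,180:380],None,fx=4,fy=4,interpolation=cv2.INTER_CUBIC)); np.save('s4.npy',p)
```

```text
(no output)
```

View pics/s4.png

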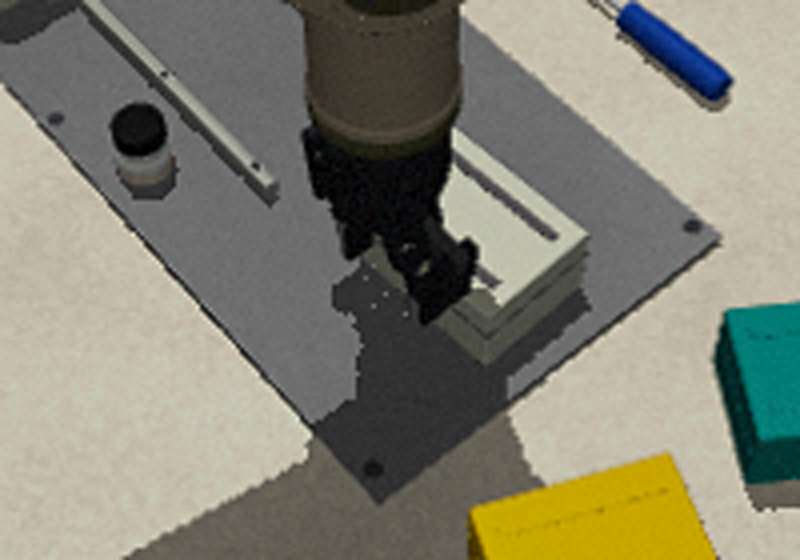

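>>> move_arm --pt "0.01 0 0 0 0 0 0.4" --pt "0.02 0 0 0 0 0 0.4" --pt "0.03 0 -0.02 0 0 0 0.4" --pt "0 0 -0.045 0 0 0 0.4" --pt "0 0 -0.05 0 0 0 0.4" --pt "0 0 -0.05 0 0 0 0.4" --pt "0 0 -0.05 0 0 0 0.4" --pt "0 0 0 0 0 0 0.4"

```text
clock: 6.52
position: [0.4169, -0.1357, 0.2524]
ee_rot: [-0.006, 1.0, 0.0, 0.003]
ft_force: [-0.2, -0.7, -1.5]
grip_width: 0.703
```

Run:
```python
from h import *
o,c,p,d=shoot('w5'); print(o['position'],o['joint_pos'])
for thr in (145,155,165):
    uv,X,r=boxtop('w',p,c,(207,345,205,335),thr); print(r, deck(np.array(r[0])/1000))
```

```text
[ 0.41687477 -0.13574564  0.25239619] [-0.47505226 -0.1703411   0.62549811  1.92107     0.0998644   1.35359079
  1.7061658 ]
((534.3521728515625, -142.47286987304688), (90.80339813232422, 122.55581665039062), 4.201291084289551) [ 0.00108053 -0.19050482]
((534.3878173828125, -142.421875), (90.16693878173828, 121.81157684326172), 4.189868450164795) [ 0.00111686 -0.19045431]
((534.3236083984375, -142.33859252929688), (89.206298828125, 121.00813293457031), 4.256508827209473) [ 0.00105379 -0.19037017]
```

View pics/w5.png

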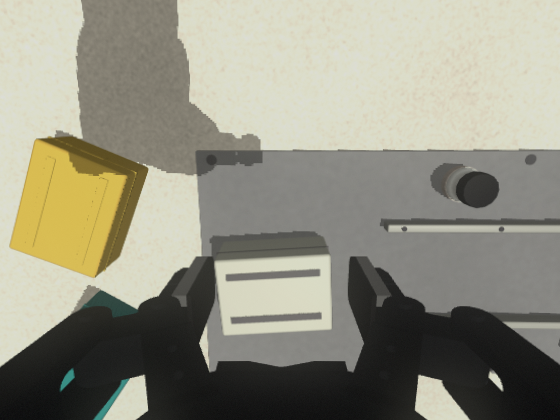

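>>> move_arm --pt "-0.039 -0.033 0 0 0 0 0.4" --pt "-0.039 -0.034 0 0 0 0 0.4" --pt "-0.038 -0.034 0 0 0 0 0.4" --pt "0 0 0 0 0 10 0.4" --pt "0 0 0 0 0 10 0.4" --pt "0 0 0 0 0 10 0.4" --pt "0 0 0 0 0 10 0.4" --pt "0 0 0 0 0 10 0.4" --pt "0 0 0 0 0 10 0.4" --pt "0 0 0 0 0 10 0.4"

```text
clock: 7.82
position: [0.5318, -0.2348, 0.2477]
ee_rot: [0.571, 0.821, -0.0, -0.001]
ft_force: [-0.4, 0.1, -0.6]
grip_width: 0.698
```

>>> move_arm --pt "0 0 0 0 0 10 0.4" --pt "0 0 0 0 0 10 0.4" --pt "0 0 0.03 0 0 0 0.4" --pt "0 0 0.03 0 0 0 0.4" --pt "0 0 0 0 0 0 0.4"

```text
clock: 8.45
position: [0.5309, -0.2342, 0.1865]
ee_rot: [0.703, 0.711, -0.001, -0.002]
ft_force: [-1.4, -0.0, 0.0]
grip_width: 0.699
```

```bash
cat >> h.py <<'E'
def toolstate(o):
    M=Ro.from_quat(o['ee_rot']).as_matrix(); 
    print('pos',np.round(o['position'],4),'deck',np.round(deck(o['position']),4),'toolx ang in deck (deg, 90=+y)',np.degrees(np.arctan2(M[1,0],M[0,0])-DY),'z',M[:,2].round(4),'j',np.round(o['joint_pos'],2))
E
python3 - <<'E'
from h import *
o,c,p,d=shoot('w6'); toolstate(o)
E
```

```text
pos [ 0.5309 -0.2342  0.1865] deck [-0.0036 -0.2822] toolx ang in deck (deg, 90=+y) 89.92264191386847 z [-5.e-03  9.e-04 -1.e+00] j [-0.5   0.43  1.08  1.68 -0.39  1.27  0.67]
```

View pics/w6.png

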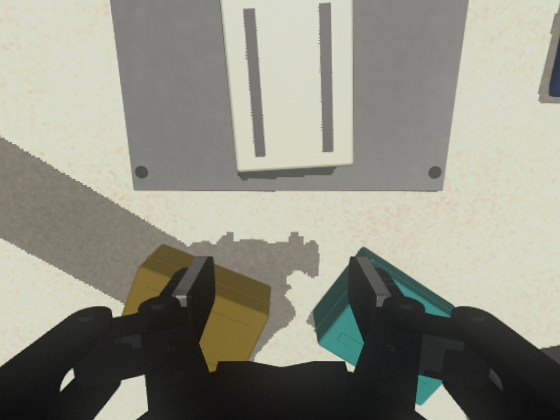

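Run:
```python
from h import *
o=manip.get_obs(); c=wcal(o)
X=onplane(c,[[165,245],[270,290],[365,250],[315,313]],0.06); print(X[:,:2].round(3),deck(X).round(3))
X=onplane(c,[[238,171],[353,162]],0.068); print(deck(X).round(4))
```

```text
[[ 0.432 -0.273]
 [ 0.522 -0.315]
 [ 0.604 -0.276]
 [ 0.563 -0.337]] [[-0.103 -0.32 ]
 [-0.014 -0.363]
 [ 0.069 -0.325]
 [ 0.027 -0.386]]
[[-0.0373 -0.2551]
 [ 0.0525 -0.2483]]
```

>>> move_arm --pt "0 0.004 0.04 0 0 0 0.4" --pt "0 0 0.04 0 0 0 0.4" --pt "0 0 0.04 0 0 0 0.4" --pt "0 0 0.025 0 0 0 0.4" --pt "0 0 0.008 0 0 0 0.4" --pt "0 0 0 0 0 0 0.4"

```text
clock: 9.25
position: [0.5373, -0.235, 0.0372]
ee_rot: [0.702, 0.712, 0.0, 0.0]
ft_force: [0.6, 0.3, 0.1]
grip_width: 0.702
```

Run:
```python
from h import *
o,c,p,d=shoot('w7'); toolstate(o)
```

```text
pos [ 0.5373 -0.235   0.0372] deck [ 0.0028 -0.283 ] toolx ang in deck (deg, 90=+y) 89.98156084829924 z [ 7.e-04 -4.e-04 -1.e+00] j [-0.38  0.61  0.92  1.8  -0.57  1.02  0.78]
```

View pics/w7.png

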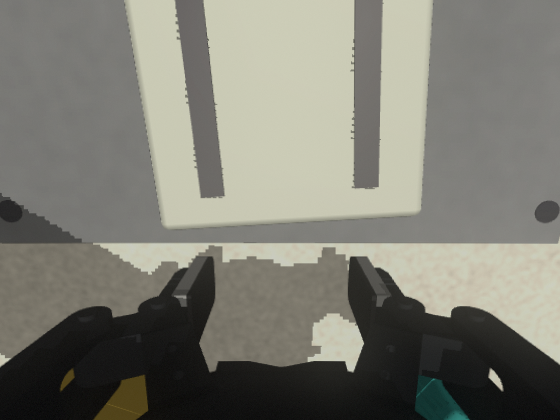

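>>> move_arm --pt "0.008 0 0.002 0 0 0 0.4" --pt "0.005 0 0 0 0 0 0.4" --pt "0.005 0 0 0 0 0 0.4" --pt "0.005 0 0 0 0 0 0.4" --pt "0.005 0 0 0 0 0 0.4" --pt "0.006 0 0 0 0 0 0.4" --pt "0.006 0 0 0 0 0 0.4" --pt "0.006 0 0 0 0 0 0.4" --pt "0.004 0 0 0 0 0 0.4" --pt "0 0 0 0 0 0 0.4"

```text
clock: 10.55
position: [0.5363, -0.1836, 0.0341]
ee_rot: [0.702, 0.712, 0.0, -0.0]
ft_force: [0.5, 0.0, 0.7]
grip_width: 0.702
```

Run:
```python
from h import *
o,c,p,d=shoot('w8'); toolstate(o)
```

```text
pos [ 0.5363 -0.1836  0.0341] deck [ 0.0025 -0.2317] toolx ang in deck (deg, 90=+y) 90.03159063547598 z [-3.e-04  1.e-03 -1.e+00] j [-0.49  0.58  0.94  1.86 -0.55  0.99  0.7 ]
```

View pics/w8.png

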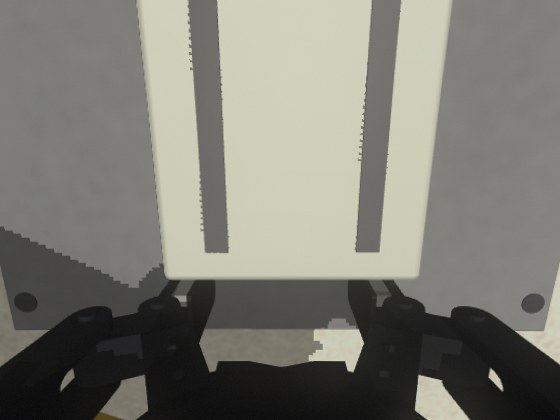

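The rear edge is now level at row ≈278 (columns 165–420), flush on both fingers. Next I work out the box's offset and check it from the other views.

Run:
```python
from h import *
o=manip.get_obs(); c=wcal(o)
X=onplane(c,[[164,277],[421,277],[140,20],[449,20]],0.068); print(deck(X).round(4))
p,d=viewer.camera('side'); save('s8',cv2.resize(p[150:290,180:380],None,fx=4,fy=4,interpolation=cv2.INTER_CUBIC)); np.save('s8.npy',p)
p,d=viewer.camera('top'); save('t8',cv2.resize(p[170:280,180:370],None,fx=4,fy=4,interpolation=cv2.INTER_CUBIC))
```

```text
[[-0.0392 -0.2195]
 [ 0.0512 -0.2194]
 [-0.0384 -0.1388]
 [ 0.05   -0.1389]]
```

View pics/s8.png

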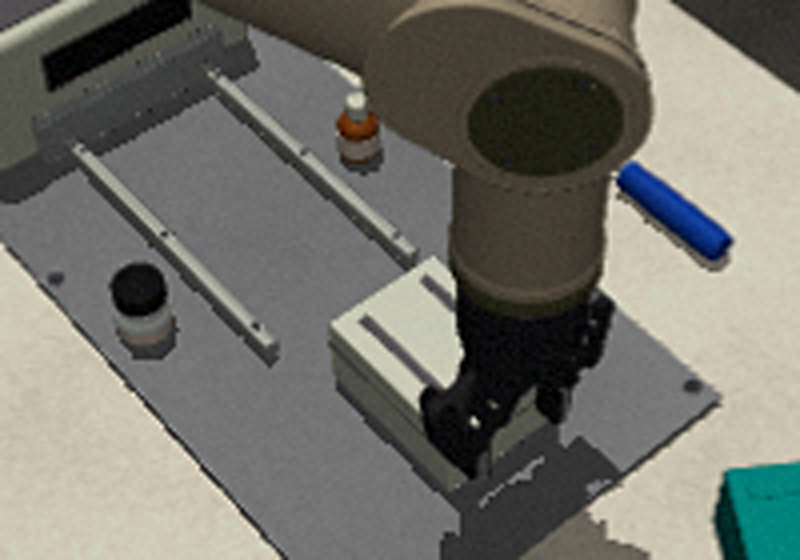

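View pics/t8.png

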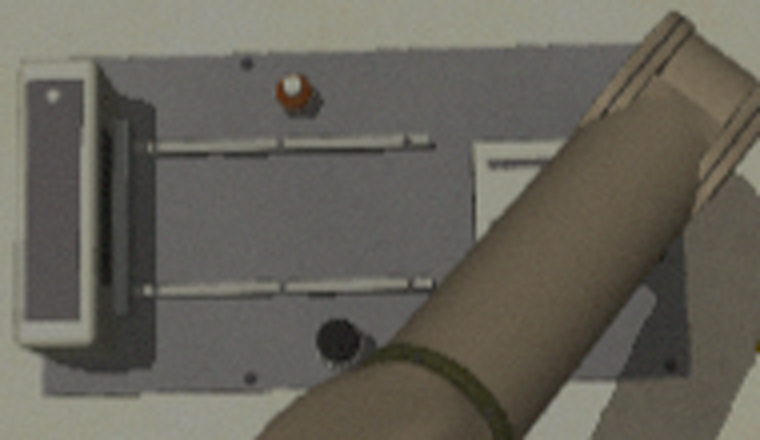

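Run:
```python
from h import *
c=viewer.calibration('side')
X=onplane(c,np.array([[331,327],[432,257]])/4+[180,150]-.375,0.068); print('side lid front near/far',deck(X).round(4))
X=onplane(c,np.array([[262,352],[276,344],[405,262],[417,250]])/4+[180,150]-.375,0.026); print('side rail mouth',deck(X).round(4))
c=viewer.calibration('top')
X=onplane(c,np.array([[474,143]])/4+[180,170]-.375,0.068); print('top lid far front',deck(X).round(4))
X=onplane(c,np.array([[434,135],[434,147],[434,279],[434,291]])/4+[180,170]-.375,0.026); print('top rails',deck(X).round(4))
```

```text
side lid front near/far [[-0.0383 -0.0996]
 [ 0.0509 -0.097 ]]
side rail mouth [[-0.0686 -0.0592]
 [-0.0573 -0.0599]
 [ 0.0565 -0.0611]
 [ 0.0702 -0.0581]]
top lid far front [[ 0.0483 -0.0993]]
top rails [[ 0.0655 -0.0661]
 [ 0.0548 -0.0657]
 [-0.0613 -0.062 ]
 [-0.0717 -0.0617]]
```

Three views agree that the box is square but about 5–6 mm towards the far rail. I'll back off and nudge it from the far side before it enters the mouth.

>>> move_arm --pt "-0.012 0 0 0 0 0 0.4" --pt "-0.02 0 0 0 0 0 0.4" --pt "0 0 -0.04 0 0 0 0.4" --pt "0 0 -0.04 0 0 0 0.4" --pt "0 0 -0.04 0 0 0 0.4" --pt "0 0.03 0 0 0 10 0.4" --pt "0 0 0 0 0 10 0.4" --pt "0 0 0 0 0 10 0.4" --pt "0 0 0 0 0 10 0.4" --pt "0 0 0 0 0 10 0.4"

```text
clock: 11.95
position: [0.5664, -0.2169, 0.1542]
ee_rot: [0.938, 0.345, -0.0, -0.0]
ft_force: [-0.5, 0.4, 0.0]
grip_width: 0.702
```

>>> move_arm --pt "0 0 0 0 0 10 0.4" --pt "0 0 0 0 0 10 0.4" --pt "0 0 0 0 0 10 0.4" --pt "0 0 0 0 0 10 0.4" --pt "0.02 -0.033 0 0 0 0 0.4" --pt "0.02 -0.033 0 0 0 0 0.4" --pt "0.02 -0.033 0 0 0 0 0.4" --pt "0 0 0 0 0 0 0.4"

```text
clock: 12.95
position: [0.6269, -0.1134, 0.1535]
ee_rot: [1.0, 0.009, -0.0, -0.0]
ft_force: [0.3, -0.1, -0.8]
grip_width: 0.701
```

Run:
```python
from h import *
o,c,p,d=shoot('w9'); toolstate(o)
```

```text
pos [ 0.6269 -0.1134  0.1535] deck [ 0.094  -0.1627] toolx ang in deck (deg, 90=+y) 0.30324493533685515 z [-7.e-04  5.e-04 -1.e+00] j [-0.71  0.76  1.27  1.57 -0.74  1.36 -0.92]
```

View pics/w9.png

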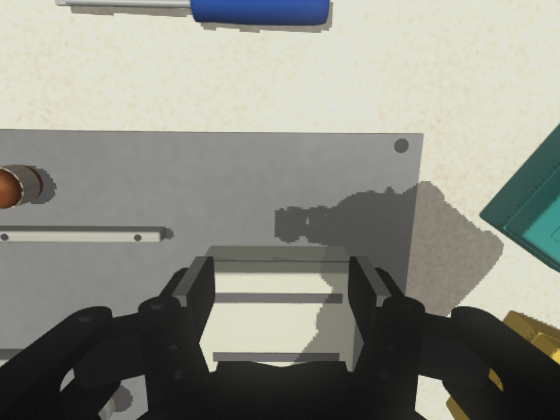

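>>> move_arm --pt "0 0 0.04 0 0 0.3 0.4" --pt "0 0 0.04 0 0 0 0.4" --pt "0 0 0.03 0 0 0 0.4" --pt "0 0 0.009 0 0 0 0.4" --pt "0 0 0 0 0 0 0.4"

```text
clock: 13.62
position: [0.6251, -0.1175, 0.0357]
ee_rot: [1.0, 0.003, -0.0, 0.0]
ft_force: [-0.4, -0.5, -0.1]
grip_width: 0.7
```

Run:
```python
from h import *
o,c,p,d=shoot('w10'); toolstate(o)
```

```text
pos [ 0.6251 -0.1175  0.0357] deck [ 0.0922 -0.1668] toolx ang in deck (deg, 90=+y) -0.38528238979105944 z [-1.e-04 -4.e-04 -1.e+00] j [-0.66  0.87  1.15  1.67 -0.85  1.18 -0.86]
```

View pics/w10.png

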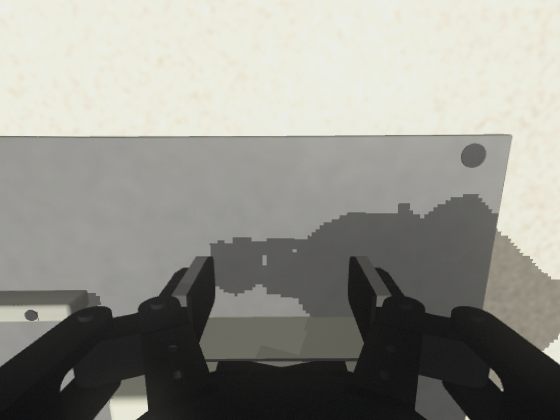

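>>> move_arm --pt "-0.01 0 0 0 0 -0.4 0.4" --pt "-0.01 0 0 0 0 0 0.4" --pt "-0.005 0 0 0 0 0 0.4" --pt "-0.003 0 0 0 0 0 0.4" --pt "-0.003 0 0 0 0 0 0.4" --pt "-0.003 0 0 0 0 0 0.4" --pt "0 0 0 0 0 0 0.4"

```text
clock: 14.55
position: [0.5914, -0.1168, 0.0354]
ee_rot: [1.0, 0.008, 0.0, -0.0]
ft_force: [0.5, 0.3, -1.1]
grip_width: 0.702
```

Run:
```python
from h import *
toolstate(manip.get_obs())
p,d=viewer.camera('side'); save('s11',cv2.resize(p[150:290,180:380],None,fx=4,fy=4,interpolation=cv2.INTER_CUBIC))
p,d=viewer.camera('top'); save('t11',cv2.resize(p[170:280,180:370],None,fx=4,fy=4,interpolation=cv2.INTER_CUBIC))
```

```text
pos [ 0.5914 -0.1168  0.0354] deck [ 0.0584 -0.1656] toolx ang in deck (deg, 90=+y) 0.09040441978177462 z [ 1.e-04  1.e-04 -1.e+00] j [-0.71  0.83  1.17  1.76 -0.84  1.15 -0.82]
```

View pics/s11.png

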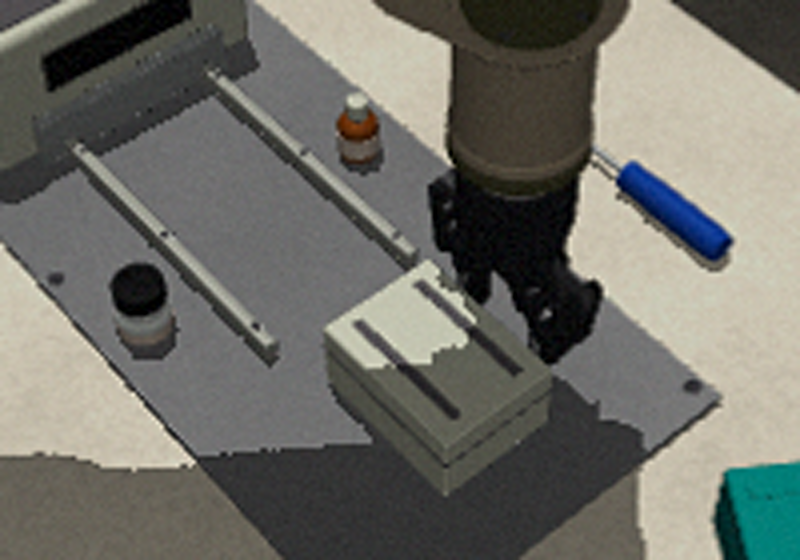

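View pics/t11.png

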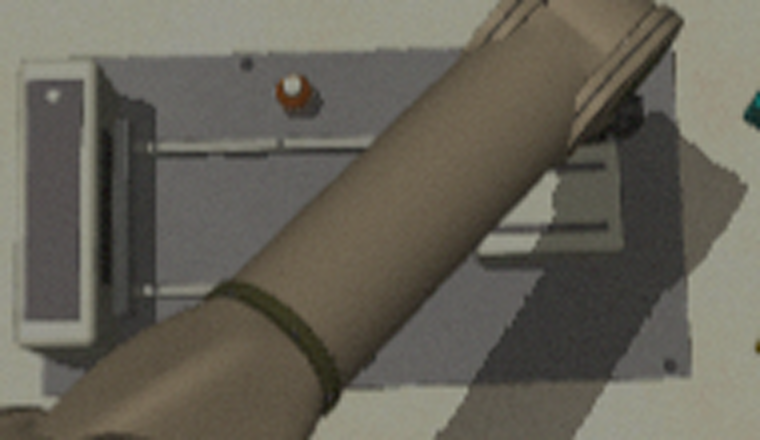

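Run:
```python
from h import *
c=viewer.calibration('side')
X=onplane(c,np.array([[325,331],[430,258],[553,375],[446,458]])/4+[180,150]-.375,0.068); D=deck(X);print('side lid nf ff fr nr',D.round(4), D.mean(0))
for a,b in ((0,3),(1,2)): v=D[a]-D[b]; print(np.degrees(np.arctan2(-v[0],v[1])),np.hypot(*v))
c=viewer.calibration('top')
X=onplane(c,np.array([[624,248],[481,254]])/4+[180,170]-.375,0.068); print('top lid near rear/front',deck(X).round(4))
```

```text
side lid nf ff fr nr [[-0.0434 -0.0996]
 [ 0.0493 -0.0968]
 [ 0.0454 -0.2221]
 [-0.0477 -0.2252]] [ 0.00092048 -0.16094363]
-1.9634470369431343 0.12566555974951676
-1.804747497328547 0.125316000903861
top lid near rear/front [[-0.0458 -0.2221]
 [-0.0472 -0.1017]]
```

>>> move_arm --pt "-0.002 0 0 0 0 0 0.4" --pt "0 0 0 0 0 0 0.4" --pt "0.01 0 0 0 0 0 0.4" --pt "0.02 0 0 0 0 0 0.4" --pt "0 0 -0.04 0 0 0 0.4" --pt "0 0 -0.04 0 0 0 0.4" --pt "0 0 -0.04 0 0 0 0.4" --pt "0 0.035 0 0 0 0 0.4" --pt "0 0.035 0 0 0 0 0.4" --pt "0 0.025 0 0 0 0 0.4"

```text
clock: 15.9
position: [0.6207, -0.2131, 0.1553]
ee_rot: [1.0, 0.007, -0.0, 0.0]
ft_force: [0.5, -0.7, 0.2]
grip_width: 0.698
```

>>> move_arm --pt "0 0 0 0 0 -10 0.4" --pt "0 0 0 0 0 -10 0.4" --pt "0 0 0 0 0 -10 0.4" --pt "0 0 0 0 0 -10 0.4" --pt "0 0 0 0 0 -10 0.4" --pt "0 0 0 0 0 -10 0.4" --pt "0 0 0 0 0 -10 0.4" --pt "0 0 0 0 0 -10 0.4" --pt "0 0 0 0 0 -10 0.4" --pt "0 -0.04 0 0 0 0 0.4"

```text
clock: 17.15
position: [0.5822, -0.2117, 0.1552]
ee_rot: [0.7, 0.714, -0.0, 0.001]
ft_force: [0.6, -0.5, 0.6]
grip_width: 0.7
```

>>> move_arm --pt "0 -0.045 0 0 0 0 0.4" --pt "0 0 0 0 0 0 0.4"

```text
clock: 17.4
position: [0.5331, -0.2136, 0.1552]
ee_rot: [0.703, 0.711, 0.0, -0.001]
ft_force: [1.0, 0.1, 0.5]
grip_width: 0.701
```

Run:
```python
from h import *
o,c,p,d=shoot('w12'); toolstate(o)
```

```text
pos [ 0.5331 -0.2136  0.1552] deck [-0.0012 -0.2616] toolx ang in deck (deg, 90=+y) 89.89236585611071 z [-0.0011  0.0019 -1.    ] j [-0.48  0.4   0.98  1.74 -0.36  1.2   0.61]
```

View pics/w12.png

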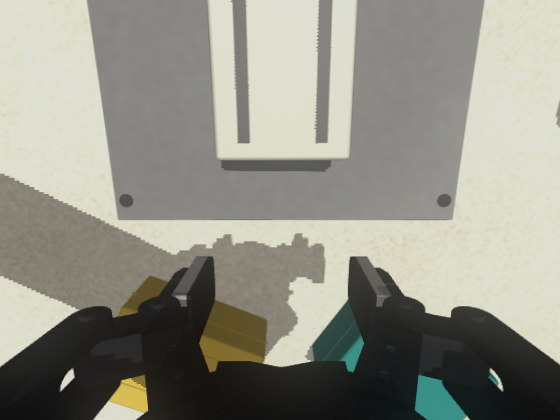

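Run:
```python
from h import *
o=manip.get_obs(); c=wcal(o)
print('box',deck(onplane(c,[[216.5,159],[351.5,158.5],[209,3],[357,3]],0.068)).round(4))
print('deckc',deck(onplane(c,[[118,219],[453,219],[126,201],[444,201]],0.008)).round(4))
```

```text
box [[-0.0433 -0.2204]
 [ 0.0485 -0.22  ]
 [-0.0427 -0.1274]
 [ 0.0463 -0.1274]]
deckc [[-0.1453 -0.2803]
 [ 0.1544 -0.2803]
 [-0.1363 -0.2637]
 [ 0.1443 -0.2638]]
```

>>> move_arm --pt "0 0.003 0.04 0 0 0 0.4" --pt "0 0 0.04 0 0 0 0.4" --pt "0 0 0.03 0 0 0 0.4" --pt "0 0 0.01 0 0 0 0.4" --pt "0 0 0 0 0 0 0.4"

```text
clock: 18.08
position: [0.5393, -0.2128, 0.0353]
ee_rot: [0.702, 0.712, -0.0, -0.0]
ft_force: [0.2, -0.9, 0.4]
grip_width: 0.701
```

Run:
```python
from h import *
toolstate(manip.get_obs())
```

```text
pos [ 0.5393 -0.2128  0.0353] deck [ 0.0051 -0.2609] toolx ang in deck (deg, 90=+y) 90.08989314076733 z [-4.e-04 -4.e-04 -1.e+00] j [-0.38  0.57  0.86  1.82 -0.51  0.99  0.71]
```

>>> move_arm --pt "0.01 -0.003 0.001 0 0 0 0.4" --pt "0.01 0 0 0 0 0 0.4" --pt "0.005 0 0 0 0 0 0.4" --pt "0.005 0 0 0 0 0 0.4" --pt "0.006 0 0 0 0 0 0.4" --pt "0.006 0 0 0 0 0 0.4" --pt "0.006 0 0 0 0 0 0.4" --pt "0.006 0 0 0 0 0 0.4" --pt "0.006 0 0 0 0 0 0.4" --pt "0 0 0 0 0 0 0.4"

```text
clock: 19.32
position: [0.5348, -0.1514, 0.034]
ee_rot: [0.701, 0.713, 0.0, -0.001]
ft_force: [-0.4, 1.3, 0.1]
grip_width: 0.697
```

Run:
```python
from h import *
o,c,p,d=shoot('w13'); toolstate(o)
p,d=viewer.camera('side'); save('s13',cv2.resize(p[130:270,180:380],None,fx=4,fy=4,interpolation=cv2.INTER_CUBIC))
p,d=viewer.camera('top'); save('t13',cv2.resize(p[170:280,180:370],None,fx=4,fy=4,interpolation=cv2.INTER_CUBIC))
```

```text
pos [ 0.5348 -0.1514  0.034 ] deck [ 0.0014 -0.1994] toolx ang in deck (deg, 90=+y) 90.15344570108319 z [-6.0e-04  1.2e-03 -1.0e+00] j [-0.51  0.52  0.87  1.88 -0.48  0.97  0.6 ]
```

View pics/w13.png

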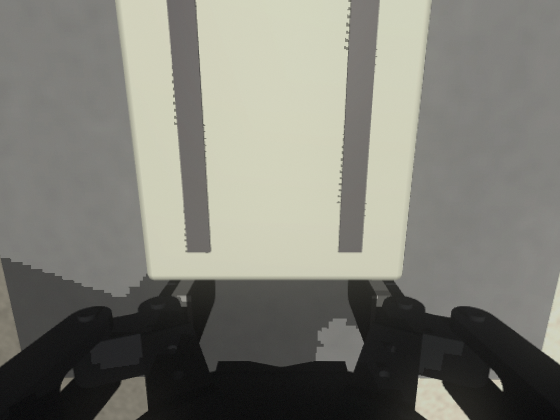

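View pics/s13.png

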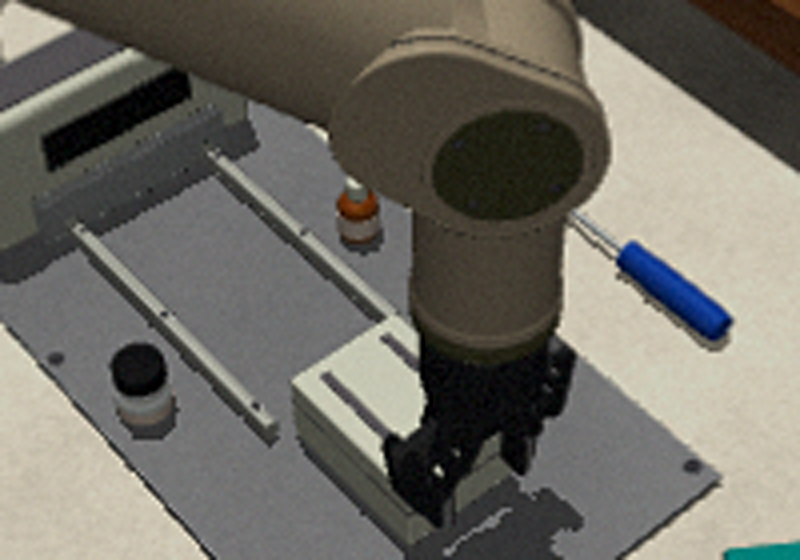

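View pics/t13.png

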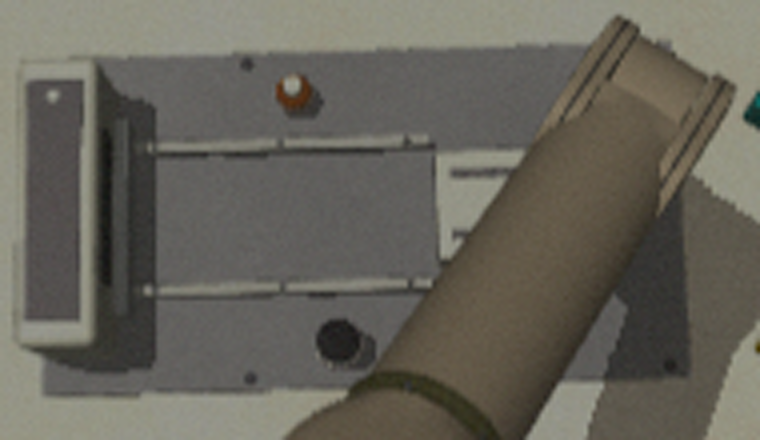

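Run:
```python
from h import *
o=manip.get_obs(); c=wcal(o)
print('wrist',deck(onplane(c,[[147.5,278],[403.5,278],[117,2],[431,2]],0.068)).round(4))
c=viewer.calibration('side')
X=onplane(c,np.array([[292,381],[391,317]])/4+[180,130]-.375,0.068); print('side lid front near/far',deck(X).round(4))
X=onplane(c,np.array([[262,434],[276,425],[73,230],[84,224],[207,155],[218,150]])/4+[180,130]-.375,0.026); print('side rails',deck(X).round(4))
c=viewer.calibration('top')
X=onplane(c,np.array([[437,150],[441,262]])/4+[180,170]-.375,0.068); print('top lid far front',deck(X).round(4))
X=onplane(c,np.array([[430,135],[430,147],[430,279],[430,291]])/4+[180,170]-.375,0.026); print('top rails',deck(X).round(4))
```

```text
wrist [[-0.0461 -0.1882]
 [ 0.0439 -0.188 ]
 [-0.0456 -0.1028]
 [ 0.043  -0.1026]]
side lid front near/far [[-0.0445 -0.0657]
 [ 0.0413 -0.0651]]
side rails [[-0.0697 -0.0605]
 [-0.0578 -0.0606]
 [-0.0638  0.188 ]
 [-0.0539  0.1879]
 [ 0.0617  0.1886]
 [ 0.0716  0.1876]]
top lid far front [[ 0.0432 -0.0676]
 [-0.0529 -0.0679]]
top rails [[ 0.0656 -0.0626]
 [ 0.0549 -0.0622]
 [-0.0612 -0.0586]
 [-0.0715 -0.0583]]
```

>>> move_arm --pt "0.005 0.0003 0 0 0 0.1 0.4" --pt "0.008 0.0003 0 0 0 0.1 0.4" --pt "0.008 0.0003 0 0 0 0.1 0.4" --pt "0.008 0.0003 0 0 0 0 0.4" --pt "0.008 0.0003 0 0 0 0 0.4" --pt "0.008 0.0003 0 0 0 0 0.4" --pt "0.008 0.0003 0 0 0 0 0.4" --pt "0.008 0.0003 0 0 0 0 0.4" --pt "0.005 0.0003 0 0 0 0 0.4" --pt "0 0 0 0 0 0 0.4"

```text
clock: 20.72
position: [0.537, -0.086, 0.0343]
ee_rot: [0.703, 0.711, 0.0, -0.0]
ft_force: [-0.3, 0.1, 0.1]
grip_width: 0.701
```

Run:
```python
from h import *
o,c,p,d=shoot('w14'); toolstate(o)
p,d=viewer.camera('side'); save('s14',cv2.resize(p[110:250,160:360],None,fx=4,fy=4,interpolation=cv2.INTER_CUBIC))
p,d=viewer.camera('top'); save('t14',cv2.resize(p[170:280,180:370],None,fx=4,fy=4,interpolation=cv2.INTER_CUBIC))
```

```text
pos [ 0.537  -0.086   0.0343] deck [ 0.0045 -0.134 ] toolx ang in deck (deg, 90=+y) 89.82911512222157 z [ 1.e-04  5.e-04 -1.e+00] j [-0.65  0.49  0.88  1.92 -0.47  0.95  0.47]
```

View pics/w14.png

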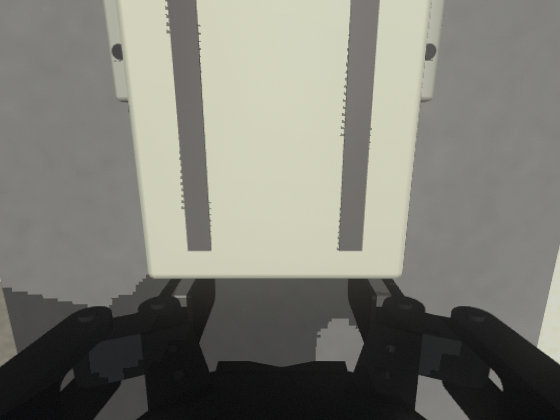

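View pics/s14.png

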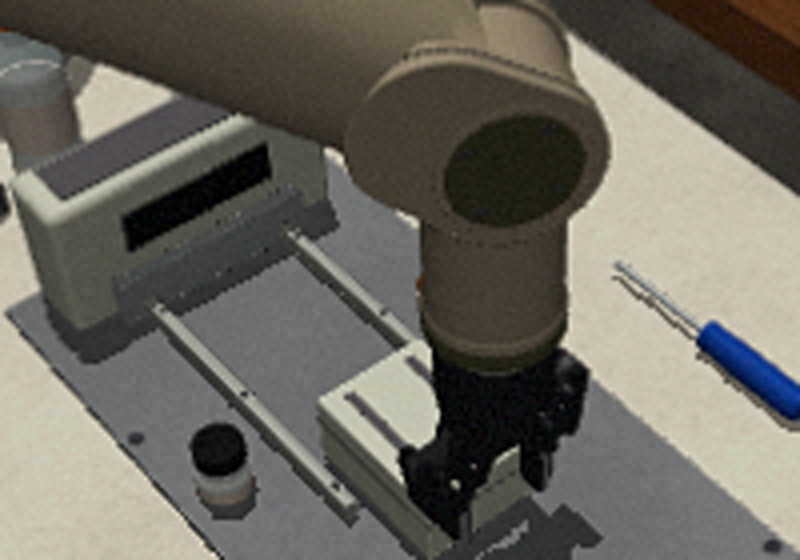

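View pics/t14.png

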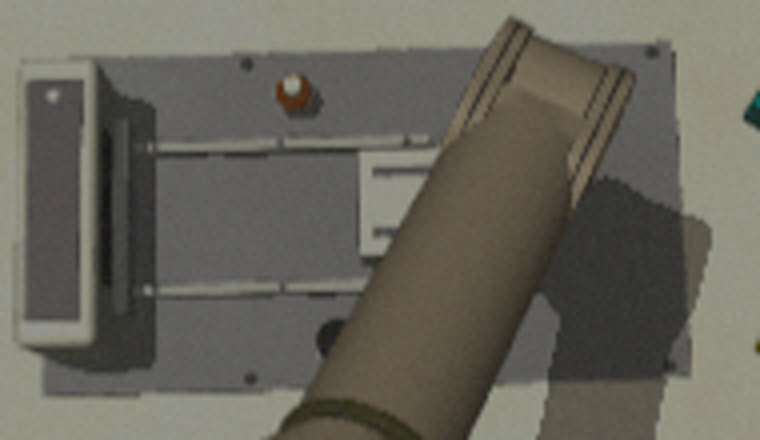

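Run:
```python
from h import *
p=np.load('w14.npz')['p']
save('w14z',cv2.resize(p[0:130,90:460],None,fx=2.1,fy=4,interpolation=cv2.INTER_CUBIC))
o=manip.get_obs(); c=wcal(o)
g=p.min(axis=2).astype(int)
for r in (5,20,50,80,95): print(r,[int(x) for x in g[r,98:135:1]],[int(x) for x in g[r,415:450]])
```

```text
5 [125, 125, 125, 125, 126, 130, 142, 154, 163, 161, 162, 162, 161, 162, 162, 163, 162, 162, 151, 153, 160, 167, 174, 181, 188, 188, 188, 189, 187, 188, 189, 188, 187, 188, 188, 188, 188] [189, 190, 190, 190, 190, 191, 190, 191, 190, 190, 188, 183, 177, 169, 162, 157, 162, 169, 168, 167, 167, 165, 163, 161, 159, 157, 157, 148, 138, 129, 128, 128, 128, 128, 128]
20 [124, 124, 124, 125, 125, 124, 125, 127, 142, 154, 161, 162, 162, 162, 162, 161, 162, 162, 162, 160, 152, 153, 161, 168, 175, 183, 188, 188, 188, 189, 188, 188, 188, 188, 188, 188, 187] [190, 189, 189, 190, 190, 190, 189, 189, 189, 185, 179, 172, 164, 162, 165, 169, 168, 167, 165, 165, 164, 162, 161, 159, 155, 150, 139, 130, 129, 129, 127, 128, 128, 129, 128]
50 [126, 125, 125, 126, 126, 126, 126, 126, 125, 126, 125, 129, 140, 121, 74, 69, 69, 69, 70, 69, 70, 69, 70, 92, 139, 154, 161, 170, 177, 184, 188, 188, 188, 187, 188, 188, 188] [189, 189, 188, 188, 190, 187, 183, 179, 170, 163, 154, 94, 85, 84, 84, 85, 84, 84, 84, 84, 85, 120, 138, 134, 129, 127, 128, 128, 126, 125, 126, 125, 125, 126, 126]
80 [125, 124, 124, 126, 124, 123, 124, 124, 124, 124, 123, 123, 123, 123, 124, 125, 138, 152, 162, 162, 161, 160, 161, 161, 160, 161, 161, 155, 150, 157, 164, 173, 180, 186, 187, 187, 187] [188, 188, 185, 182, 178, 169, 163, 164, 167, 167, 166, 165, 164, 162, 161, 159, 157, 157, 147, 137, 129, 128, 127, 128, 128, 127, 128, 128, 128, 129, 128, 128, 128, 129, 129]
95 [125, 124, 125, 125, 124, 124, 124, 123, 124, 122, 123, 122, 123, 122, 123, 122, 123, 125, 140, 153, 160, 159, 160, 161, 161, 160, 160, 162, 161, 154, 153, 159, 167, 174, 182, 185, 186] [187, 182, 179, 172, 165, 153, 151, 167, 166, 166, 165, 163, 162, 161, 159, 157, 149, 140, 129, 129, 128, 130, 129, 128, 128, 128, 128, 129, 129, 129, 129, 129, 128, 129, 129]
```

View pics/w14z.png

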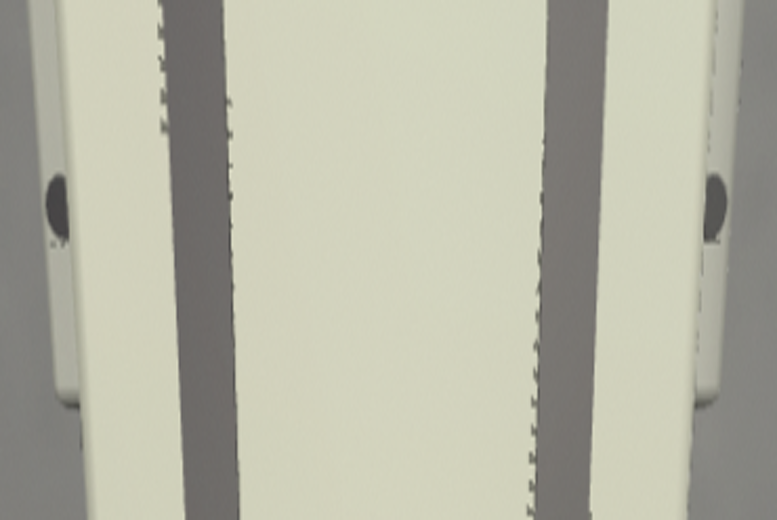

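Run:
```python
from h import *
o=manip.get_obs(); c=wcal(o)
R=deck(onplane(c,[[103.7,5],[443,5],[115.7,95],[431.7,95]],0.026)); print(R.round(4),R[:2].mean(0),R[2:].mean(0))
B=deck(onplane(c,[[116.5,5],[430,5],[128,95],[420,95],[148,276],[403.5,276]],0.068)); print(B.round(4),B[:2].mean(0),B[2:4].mean(0),B[4:].mean(0))
```

```text
[[-0.0652 -0.0257]
 [ 0.0682 -0.0262]
 [-0.0653 -0.0589]
 [ 0.0679 -0.0594]] [ 0.00151278 -0.02595309] [ 0.0013001 -0.0591475]
[[-0.0422 -0.0379]
 [ 0.0468 -0.0382]
 [-0.0422 -0.0619]
 [ 0.0467 -0.0622]
 [-0.0427 -0.1221]
 [ 0.0473 -0.1225]] [ 0.00229246 -0.03806936] [ 0.00225775 -0.06203562] [ 0.00227844 -0.12229427]
```

The rails are now visible in the wrist view. The lane centre measures +1.4 mm and the box +2.3 mm in my frame, so the box is about 1 mm off centre and square. I'll carry on straight.

>>> move_arm --pt "0.006 0 0 0 0 0 0.4" --pt "0.01 0 0 0 0 0 0.4" --pt "0.01 0 0 0 0 0 0.4" --pt "0.01 0 0 0 0 0 0.4" --pt "0.01 0 0 0 0 0 0.4" --pt "0.01 0 0 0 0 0 0.4" --pt "0.01 0 0 0 0 0 0.4" --pt "0.01 0 0 0 0 0 0.4" --pt "0.006 0 0 0 0 0 0.4" --pt "0 0 0 0 0 0 0.4"

```text
clock: 22.12
position: [0.5358, -0.0034, 0.034]
ee_rot: [0.703, 0.711, 0.0, -0.001]
ft_force: [0.2, 0.3, 0.0]
grip_width: 0.703
```

Run:
```python
from h import *
o,c,p,d=shoot('w15'); toolstate(o)
```

```text
pos [ 0.5358 -0.0034  0.034 ] deck [ 0.0044 -0.0514] toolx ang in deck (deg, 90=+y) 89.85861991894156 z [-7.e-04  1.e-03 -1.e+00] j [-0.81  0.48  0.88  1.94 -0.45  0.94  0.31]
```

View pics/w15.png

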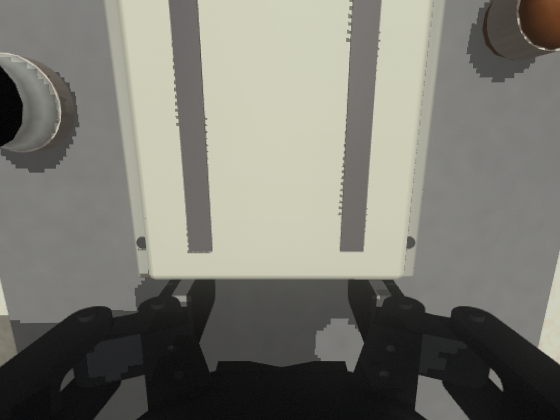

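>>> move_arm --pt "0.006 0 0 0 0 0 0.4" --pt "0.01 0 0 0 0 0 0.4" --pt "0.01 0 0 0 0 0 0.4" --pt "0.01 0 0 0 0 0 0.4" --pt "0.01 0 0 0 0 0 0.4" --pt "0.01 0 0 0 0 0 0.4" --pt "0.01 0 0 0 0 0 0.4" --pt "0.01 0 0 0 0 0 0.4" --pt "0.01 0 0 0 0 0 0.4" --pt "0.005 0 0 0 0 0 0.4"

```text
clock: 23.42
position: [0.5352, 0.0871, 0.0343]
ee_rot: [0.703, 0.711, 0.0, -0.0]
ft_force: [-0.2, -2.6, -0.8]
grip_width: 0.7
```

Run:
```python
from h import *
o,c,p,d=shoot('w16'); toolstate(o); print(o['ft_force'])
p,d=viewer.camera('side'); save('s16',cv2.resize(p[90:230,140:340],None,fx=4,fy=4,interpolation=cv2.INTER_CUBIC))
```

```text
pos [0.5352 0.0871 0.0343] deck [0.005  0.0391] toolx ang in deck (deg, 90=+y) 89.82503808544057 z [ 1.e-04  1.e-04 -1.e+00] j [-0.96  0.48  0.87  1.92 -0.45  0.95  0.14]
[-0.23906287 -2.58608767 -0.80459045]
```

View pics/w16.png

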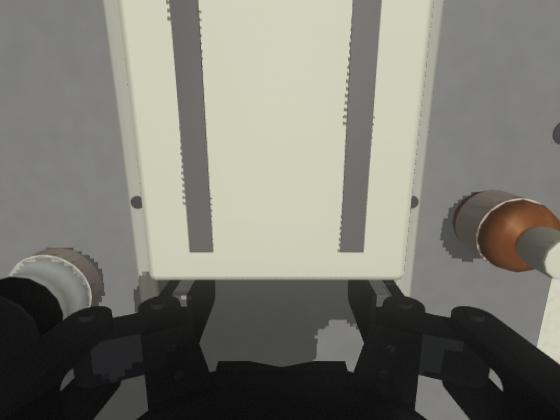

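View pics/s16.png

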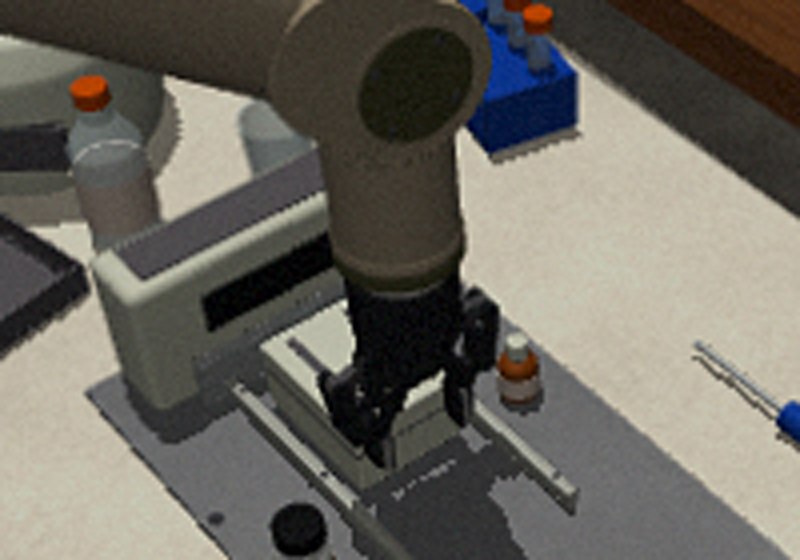

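>>> move_arm --pt "0.006 0 0 0 0 0 0.4" --pt "0.006 0 0 0 0 0 0.4" --pt "0.004 0 0 0 0 0 0.4" --pt "0.002 0 0 0 0 0 0.4" --pt "0 0 0 0 0 0 0.4"

```text
clock: 24.15
position: [0.5351, 0.1046, 0.0344]
ee_rot: [0.704, 0.711, 0.0, -0.0]
ft_force: [0.7, -1.4, -0.3]
grip_width: 0.701
```

Run:
```python
from h import *
o,c,p,d=shoot('w17'); toolstate(o); print(o['ft_force'])
```

```text
pos [0.5351 0.1046 0.0344] deck [0.0052 0.0565] toolx ang in deck (deg, 90=+y) 89.792822038671 z [ 3.e-04  4.e-04 -1.e+00] j [-0.99  0.49  0.87  1.91 -0.46  0.95  0.1 ]
[ 0.67809295 -1.40298007 -0.30909468]
```

View pics/w17.png

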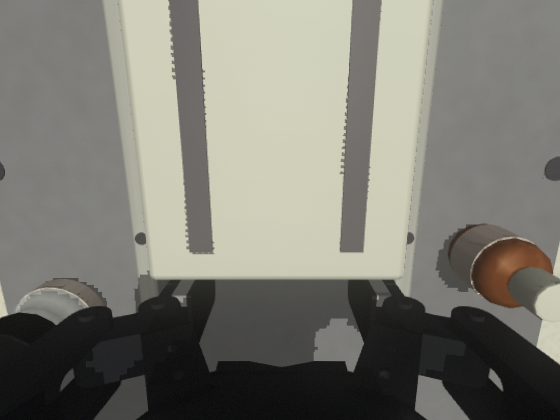

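>>> move_arm --pt "0.003 0 0 0 0 0 0.4" --pt "0.002 0 0 0 0 0 0.4" --pt "0.002 0 0 0 0 0 0.4"

```text
clock: 24.58
position: [0.535, 0.1114, 0.0343]
ee_rot: [0.704, 0.711, 0.0, 0.0]
ft_force: [1.0, -3.6, 2.3]
grip_width: 0.699
```

>>> move_arm --pt "0.001 0 0 0 0 0 0.4" --pt "0.001 0 0 0 0 0 0.4"

```text
clock: 24.82
position: [0.535, 0.1126, 0.0343]
ee_rot: [0.704, 0.71, -0.0, 0.0]
ft_force: [-1.0, -7.5, 2.4]
grip_width: 0.697
```

>>> move_arm --pt "0.001 0 0 0 0 0 0.4"

```text
clock: 24.95
position: [0.5349, 0.1126, 0.0343]
ee_rot: [0.704, 0.71, -0.001, 0.001]
ft_force: [0.3, -11.3, 3.6]
grip_width: 0.702
```

>>> move_arm --pt "0.001 0 0 0 0 0 0.4"

```text
clock: 25.08
position: [0.5349, 0.1126, 0.0343]
ee_rot: [0.704, 0.71, -0.001, 0.001]
ft_force: [-0.6, -14.0, 4.2]
grip_width: 0.7
```

The position has stalled while the force rises to 14 N, so the box is seated against the stop. I'll back straight off, lift clear and check.

>>> move_arm --pt "-0.004 0 0 0 0 0 0.4" --pt "-0.008 0 0 0 0 0 0.4" --pt "-0.02 0 0 0 0 0 0.4" --pt "-0.02 0 0 0 0 0 0.4" --pt "0 0 -0.04 0 0 0 0.4" --pt "0 0 -0.04 0 0 0 0.4" --pt "0 0 -0.04 0 0 0 0.4" --pt "0 0 -0.04 0 0 0 0.4" --pt "0 0 0 0 0 0 0.4"

```text
clock: 26.2
position: [0.5369, 0.0621, 0.1968]
ee_rot: [0.704, 0.71, 0.002, 0.001]
ft_force: [0.4, 0.6, 0.3]
grip_width: 0.704
```

Run:
```python
from h import *
o,c,p,d=shoot('w18'); toolstate(o); print(o['ft_force'])
p,d=viewer.camera('side'); save('s18',cv2.resize(p[90:230,140:340],None,fx=4,fy=4,interpolation=cv2.INTER_CUBIC))
```

```text
pos [0.5369 0.0621 0.1968] deck [0.0064 0.014 ] toolx ang in deck (deg, 90=+y) 89.71120152536338 z [ 0.0041  0.0024 -1.    ] j [-1.09  0.25  1.04  1.78 -0.23  1.24  0.02]
[0.36906321 0.59183852 0.32556406]
```

View pics/w18.png

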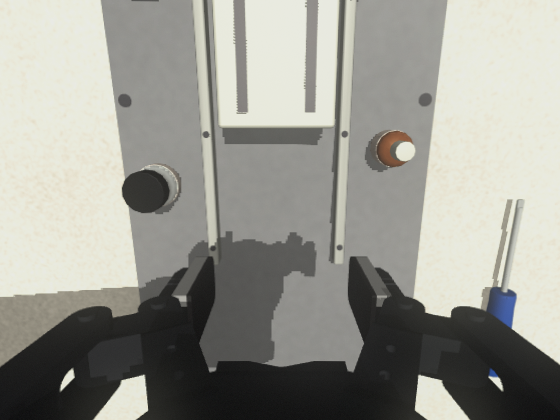

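View pics/s18.png

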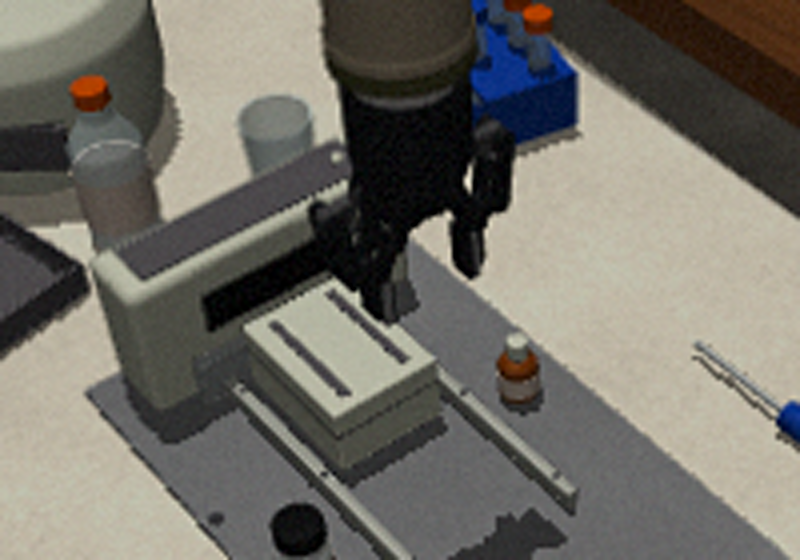

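Run:
```python
from h import *
o=manip.get_obs(); c=wcal(o)
B=deck(onplane(c,[[218,127],[335,126],[213,2],[339,2]],0.068)); print('box',B.round(4),B[:2].mean(0),B[2:].mean(0))
R=deck(onplane(c,[[208.5,262],[343.5,262],[202,130],[350.5,130]],0.026)); print('rail outer',R.round(4),R[:2].mean(0),R[2:].mean(0))
c=viewer.calibration('side')
B=deck(onplane(c,np.array([[244,328],[331,281],[440,361],[338,425]])/4+[140,90]-.375,0.068)); print('side lid',B.round(4),B.mean(0))
```

```text
box [[-0.0442  0.0756]
 [ 0.0463  0.0759]
 [-0.0428  0.1601]
 [ 0.0457  0.1597]] [0.00105244 0.07571866] [0.00145004 0.15988621]
rail outer [[-0.0684 -0.0554]
 [ 0.0662 -0.056 ]
 [-0.0663  0.0724]
 [ 0.0668  0.0718]] [-0.0011094  -0.05567053] [0.00023784 0.07206477]
side lid [[-0.0392  0.1986]
 [ 0.0401  0.1988]
 [ 0.0513  0.0743]
 [-0.0421  0.0705]] [0.00251826 0.13553092]
```

Run:
```python
from h import *
p,d=viewer.camera('top'); save('t19',cv2.resize(p[100:320,50:420],None,fx=2,fy=2))
```

```text
(no output)
```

View pics/t19.png

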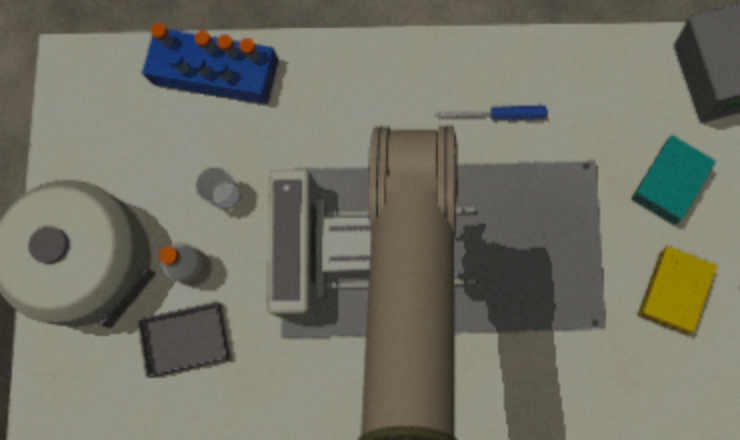

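The top view shows the box (≈320–370, 215–272) against the stop between the rails, with the other things where they were and the arm clear. I'm handing in.

```bash
python3 -c "
from workcell import manip
print(manip.hand_in())"
```

```text
the job is handed in; nothing more can be done
None
```

The box is seated against the steel stop in the lane, and I handed the job in at about 26 s of the 69 s allowed; no verdict was reported. I pushed it with the fingers 60 mm apart and the tips above rail height. First came a push on its near side, then one from behind to square it. A 6 mm nudge from the far side put it on line, and it then went straight down the lane to the stop.

**Seating:** The tool stalled while the push force rose from about 3 N to 14 N. The last wrist view put the box's centre at about y = 0.138 m. The side view put its centre at 0.1355 m, with the front edge about 1 mm short of the stop.

**Alignment:** The box's centre was about 1–2 mm off the lane's centre line. The wrist view showed it square to within about 0.3°, while hand-picked corners in the side view disagreed by a few degrees. I trusted the wrist view, because the rear edge had been flush on both fingers. After seating I pulled the fingers straight back and lifted clear.

**Small disagreements:** The views differed by 2–3 mm on where the lane lies. In the last wrist view the rail mouth read about 3 mm off its given y, which by itself would put the box centre nearer 0.1345 m, still inside the 0.133 m limit.

**Everything else:** I saw no rail contact and no other thing looking moved in any picture, though no force reading tests for that directly. The small carton was not identified or checked on its own.

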